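Turn the two-bin tag tray round in its dust hood

TASK

The open front compartment of the tag tray is used up and the reserve of tags is in the rear one, under the steel dust hood. Draw the tray right out, turn it end for end, and slide it back into the hood so that the full compartment is now out in front and the empty one is under the hood, with the tray pushed fully home against the back. Keep the tray upright with all four tags lying in their compartment, and leave the other things on the desk where they are.

Things in the scene. Friction and masses are not known exactly. Their poses are not given: they have to be found in the camera images.
- dispenser: Fixed two-bin dispenser: plywood board 12 mm thick with a steel hood (sleeve) on its rear half; nothing latches. Origin: on the desk under the middle of the hood's mouth; x points level into the hood, -x straight out of the mouth, z up. Board 102 mm wide for x = -10 to 100 mm; before that a tongue 58 mm wide to x = -92 mm. The tray slides on its top, z = 12 mm.
- tray: Loose grey plastic tray, open on top, 180 long (x), 62 wide (y), 36 mm high, walls 3 mm, 0.16 kg, a wall across its middle. Origin: centre of its underside; x points from the empty to the full compartment. At the start x is along the dispenser's x, the empty half outside on the tongue. Home and reversed: origin 2 mm outside the mouth, x along the dispenser's -x, outer end flush with the tongue.
- hood_mouth (a point): Middle of the hood's mouth, on the board (dispenser x = 0, z = 12 mm). The opening inside is 66 mm wide and 39 mm high, so the tray has 2 mm to spare on each side and 3 mm above. Lips at both sides and the roof flare out 5 mm over the 11 mm before the mouth. Hood outside: 70 mm wide (80 mm over the lips), roof 53 mm above the desk, 57 mm over the lip, a sight slot in the roof.
- hood_stop (a point): Middle of the hood's closed back plate, on the board: 88 mm inside the mouth (dispenser x = 88 mm). The tray's inner end touches this plate when it is fully home.
- full_end (a point): Middle of the tray's end wall at the full compartment (+x end, 90 mm from the origin), 18 mm above the tray's underside, at the bottom edge of a thumb notch 22 mm wide. This half is taken hold of, across its 62 mm width, to slide the tray back in reversed.
- empty_end (a point): The same point of the other end (-x), at the empty compartment. Only the half outside the hood can be grasped, so the tray is drawn out by this half, set down on the free desk, and taken anew by the full half.
- tag_0: One of four loose white key tags, 58 x 26 x 8 mm, 12 g, lying flat two by two in the full compartment. Origin: centre of its underside.
- tag_1: One of four loose white key tags, 58 x 26 x 8 mm, 12 g, lying flat two by two in the full compartment. Origin: centre of its underside.
- tag_2: One of four loose white key tags, 58 x 26 x 8 mm, 12 g, lying flat two by two in the full compartment. Origin: centre of its underside.
- tag_3: One of four loose white key tags, 58 x 26 x 8 mm, 12 g, lying flat two by two in the full compartment. Origin: centre of its underside.
- oil_bottle: Bystander: brown oil bottle with a spout, 43 mm across, 128 mm high, upright; origin centre of its underside.
- tape: Bystander: roll of tape lying flat, 96 mm across, 48 mm high; origin centre of its underside.
- driver: Bystander: screwdriver lying on the desk, 193 mm long along its y, 22 mm thick; origin under its middle.
- gauge: Bystander: steel plug gauge lying on the desk, 80 mm long along its y, 14 mm thick; origin under its middle.

How it is judged (in metres and radians):
On the way, in this order (a step that is already met when the one before it is completed fails the run):
1. the tray is drawn right out of the hood (x of full_end in the frame of dispenser below -0.015 m), for 0.1 s.
2. the empty end of the tray has entered the hood, the tray lying on the board (x of empty_end in the frame of dispenser above 0.015 m and y of empty_end in the frame of dispenser between -0.01 and 0.01 m and z of empty_end in the frame of dispenser between 0.02 and 0.04 m), for 0.1 s.
At the end, for the whole second after the job is handed in: The tray lies upright and at rest on the dispenser's board, turned end for end: its empty end is under the hood within 4 mm of the back plate and within 6 mm of the middle, its full end is out in front, its length along the hood within 0.06 rad; all four tags lie in the full compartment (x of empty_end in the frame of dispenser above 0.084 m and y of empty_end in the frame of dispenser between -0.006 and 0.006 m and x of full_end in the frame of dispenser below -0.085 m and z of tray in the frame of dispenser between 0.009 and 0.016 m and angle between the x axis of tray and the x axis of dispenser, either way round below 0.06 rad and angle between tray's own z axis and vertical below 0.06 rad and linear speed of tray below 0.01 m/s and x of tag_0 in the frame of tray between 0.012 and 0.08 m and y of tag_0 in the frame of tray between -0.028 and 0.028 m and z of tag_0 in the frame of tray between 0 and 0.032 m and x of tag_1 in the frame of tray between 0.012 and 0.08 m and y of tag_1 in the frame of tray between -0.028 and 0.028 m and z of tag_1 in the frame of tray between 0 and 0.032 m and x of tag_2 in the frame of tray between 0.012 and 0.08 m and y of tag_2 in the frame of tray between -0.028 and 0.028 m and z of tag_2 in the frame of tray between 0 and 0.032 m and x of tag_3 in the frame of tray between 0.012 and 0.08 m and y of tag_3 in the frame of tray between -0.028 and 0.028 m and z of tag_3 in the frame of tray between 0 and 0.032 m); the robot touches nothing.
It fails at once if the tray is tipped by more than 0.5 rad (angle between tray's own z axis and vertical above 0.5 rad).
It fails at once if a tag falls out of the tray (distance between any of tag_0, tag_1, tag_2, tag_3 and tray above 0.11 m).
It fails at once if a bystander (bottle, tape, screwdriver, gauge) is moved by more than 25 mm (distance of any of oil_bottle, tape, driver, gauge from where it was at the start of the episode above 0.025 m).
It also fails if it takes over 67 s, if anything falls off the work surface, if the arm or the gripper's body presses on something with over 40 N, if the wrist force passes 120 N, or if a joint passes its speed limit or range.

ROBOT

A 7-joint arm with a two-finger parallel gripper is mounted at the origin on the work surface; the furniture and walls round the work are solid. World frame = base frame: x ahead of the robot, y to its left, z up, the work surface at z = 0. Lengths are in m, angles in degrees, forces in N, time in s.
With the tool pointing down it reaches from about 0.425 to 1.025 m from the base axis. Payload 3.6 kg.
Tool frame: the origin (TCP) lies at the very end of the fingers, on their centre line; the grasp point (between the pads) lies 19 mm behind it; z points along the fingers, y is the line along which they close (so a half turn about z gives the same grasp; the last joint's range is limited). The gripper opens to 85 mm and grips with 20 to 120 N. Pads are 22 mm wide; open, the fingers measure 114 mm over their backs; the gripper's body (76 mm by 85 mm) begins 54 mm behind the grasp point. The pads swing forward as they close: fully open they stand 13 mm farther back than shut.
Start: joints at [66.778, 33.873, 2.773, 92.16, -1.908, 54.013, -1.931], TCP at [0.222, -0.69, 0.231] pointing down, gripper open.
Joint ranges: [-153.93, 153.93], [-27.13, 128.08], [-72.61, 78.16], [10.71, 143.7], [-87.88, 267.88], [4.46, 118.87], [-176.78, 176.78]. Speed limits (degrees/s): [147.25, 147.25, 180, 180, 180, 180, 180].

INTERFACE

Orientations are given as a 3x3 rotation matrix whose columns are the frame's x, y, z axes.
In Python, from bench import robot gives the robot as it stands. Calls block until the motion is done:
- robot.movep(position, orientation): joint-space move of the TCP to a pose.
- robot.line_to(position, rot=None, velocity=0.15): straight line of the TCP; rot=None keeps the orientation; velocity is the mean speed in m/s.
- robot.set_joints(angles): joint-space move.
- robot.let_go() and robot.grab(squeeze=None): open the fingers fully, or close them until they stop; squeeze is the grip in N (None keeps the last).
- robot.sleep(seconds).
- robot.solve_ik(position, orientation): joint angles nearest the present ones, or None.
- robot.read_camera(name): name is "scene" or "top"; returns (picture, depth): 384x512x3 uint8, red, green, blue; 384x512 float32, m along the optical axis (not along the pixel's ray), 0 where there is no reading.
- robot.camera_params(name): a dict with "intrinsics" (3x3 intrinsics, pixels), "k1" (the pictures are not rectified: a ray, as slopes to the right and down, at radius r is drawn at 1 + k1 r^2 times it, then the intrinsics apply), "R" (3x3) and "t" (3): a world point X has camera coordinates R X + t. Camera axes: x right, y down, z forward; pixel columns grow to the right and rows downward; lengths in m; the calibration is good to about 2 mm. A picture is of the moment at which its call begins. camera_params takes no time and is no camera call.
A pose or a line that the arm cannot do raises robot.Unreachable and nothing moves.
- robot.sign_off(): hands the job in; it is judged then, once.
Readings, each from a call of its own:
- robot.read_time_s(): time.
- robot.read_joints(): joint angles.
- robot.read_qvel(): joint speeds.
- robot.read_tau(): joint torques, N m.
- robot.read_tcp_pos(): TCP position.
- robot.read_orientation(): TCP orientation.
- robot.read_force(): force on the tool from outside, world axes, zero at the start.
- robot.read_ft_torque(): the same for the moment, N m.
- robot.read_gripper_width(): opening from 0.0 (shut) to 1.0 (fully open).
- robot.read_gripper_force(): force on a finger pad.
Only numpy, scipy, OpenCV 4.12 (cv2) and the standard library are available. Lean on these libraries where they do the work, as an engineer would, in place of code of your own. Each camera call takes 0.05 s, during which the arm holds its last target. There are 200 camera calls.

## Working session

There is one attempt and no reset: what is moved stays moved. The work goes in short steps, each a Python script; the robot and the scene stay as the last script left them, time stands still between calls to the robot, and variables do not carry over. Pictures are saved under pics/ and viewed, at most 10 in all, crops included, and the job is handed in when it is done.

```bash
ls; mkdir -p pics
python3 - <<'E'
from bench import robot
import cv2,numpy as np
for n in("scene","top"):
    p,d=robot.read_camera(n); np.savez(f"{n}0.npz",p=p,d=d)
    cv2.imwrite(f"pics/{n}0.png",p[:,:,::-1]); c=robot.camera_params(n); print(n,c)
print(robot.read_time_s())
E
```

```text
pics
scene {'intrinsics': array([[366.5082255 ,   0.        , 254.80945703],
       [  0.        , 366.5082255 , 196.23306462],
       [  0.        ,   0.        ,   1.        ]]), 'k1': 0.032912721078853464, 'R': array([[-0.8545192 ,  0.51940496, -0.00392611],
       [ 0.46240725,  0.75726082, -0.46123268],
       [-0.23659345, -0.39594765, -0.88727053]]), 't': array([ 0.4007146 , -0.18900489,  1.2224191 ])}
top {'intrinsics': array([[381.04455602,   0.        , 257.54975829],
       [  0.        , 381.04455602, 193.00005112],
       [  0.        ,   0.        ,   1.        ]]), 'k1': -0.12300619874772845, 'R': array([[-0.01465613, -0.99959064, -0.02457127],
       [-0.99554901,  0.0168761 , -0.09272201],
       [ 0.09309872,  0.02310296, -0.99538881]]), 't': array([0.01883849, 0.4999808 , 1.0762606 ])}
0.1
```

View pics/scene0.png

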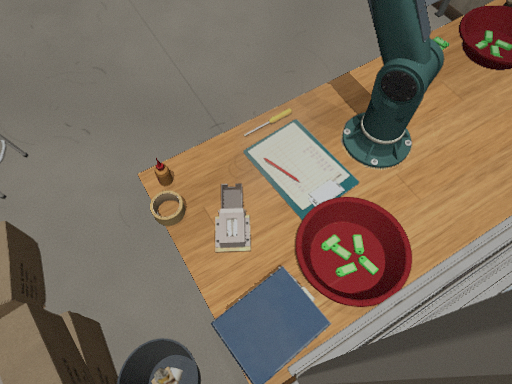

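View pics/top0.png

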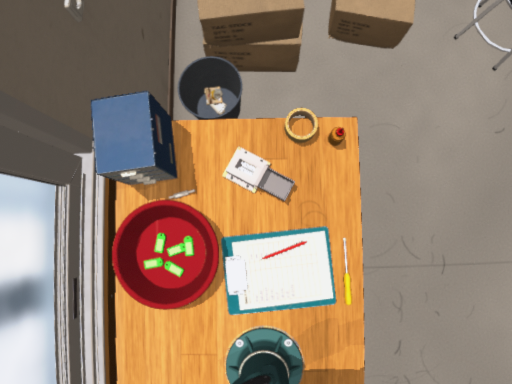

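The scene view shows the dispenser at about (233,220) with the tray's empty half pointing up the image. In the top view the hood is at (247,170) and the empty half at (277,186), with tape (301,124), bottle (337,135), driver (347,270) and gauge (182,194). I'll zoom in and get world coordinates from depth.

```bash
cat > h.py <<'E'
from bench import robot
import cv2,numpy as np
def cam(n):
    c=robot.camera_params(n); return c["intrinsics"],c["k1"],np.array(c["R"]),np.array(c["t"])
def rays(n,uv):
    "camera-frame rays (z=1) for pixels uv, undistorted"
    K,k,R,t=cam(n)
    return cv2.undistortPoints(np.asarray(uv,float).reshape(-1,1,2),K,np.array([k,0,0,0.]),None,None).reshape(-1,2)
def onplane(n,uv,z):
    K,k,R,t=cam(n); r=np.c_[rays(n,uv),np.ones(len(np.reshape(uv,(-1,2))))]
    d=r@R; o=-R.T@t
    return o+d*((z-o[2])/d[:,2])[:,None]
def cloud(n,dep):
    K,k,R,t=cam(n); v,u=np.mgrid[:dep.shape[0],:dep.shape[1]]
    r=rays(n,np.stack([u,v],-1)).reshape(dep.shape+(2,))
    c=np.dstack([r*dep[...,None],dep]); X=(c-t)@R; X[dep==0]=np.nan
    return X
def project(n,X):
    K,k,R,t=cam(n); return cv2.projectPoints(np.asarray(X,float).reshape(-1,3),cv2.Rodrigues(R)[0],t,K,np.array([k,0,0,0.]))[0].reshape(-1,2)
E
python3 - <<'E'
from h import *
a=[]
for n,(u0,u1,v0,v1) in dict(top=(170,350,100,220),scene=(140,320,100,260)).items():
    f=np.load(n+"0.npz"); p,d=f["p"],f["d"]; X=cloud(n,d)
    a.append(cv2.resize(p[v0:v1,u0:u1,::-1],None,fx=4 if n=="top" else 3.5,fy=4 if n=="top" else 3.5,interpolation=cv2.INTER_CUBIC))
    cv2.imwrite(f"pics/{n}0z.png",a[-1])
    Q={"top":[(301,109),(337,135),(347,270),(182,194),(277,186),(247,170),(285,191),(300,215),(215,240),(135,140),(280,260),(236,256)],"scene":[(233,210),(233,195),(233,245),(163,165),(165,200),(270,120)]}[n]
    for u,v in Q: print(n,u,v,np.round(X[v,u],3))
E
```

```text
top 301 109 [ 0.739 -0.119  0.051]
top 337 135 [ 0.653 -0.213  0.083]
top 347 270 [ 0.274 -0.244  0.009]
top 182 194 [0.502 0.234 0.012]
top 277 186 [ 0.521 -0.046  0.012]
top 247 170 [0.567 0.04  0.031]
top 285 191 [ 0.506 -0.069  0.013]
top 300 215 [ 0.436 -0.112  0.002]
top 215 240 [0.368 0.128 0.076]
top 135 140 [0.615 0.301 0.233]
top 280 260 [ 0.306 -0.051  0.005]
top 236 256 [0.319 0.077 0.006]
scene 233 210 [0.544 0.004 0.057]
scene 233 195 [ 0.511 -0.057  0.016]
scene 233 245 [0.592 0.085 0.028]
scene 163 165 [ 0.652 -0.217  0.086]
scene 165 200 [nan nan nan]
scene 270 120 [ 0.261 -0.243  0.014]
```

View pics/top0z.png

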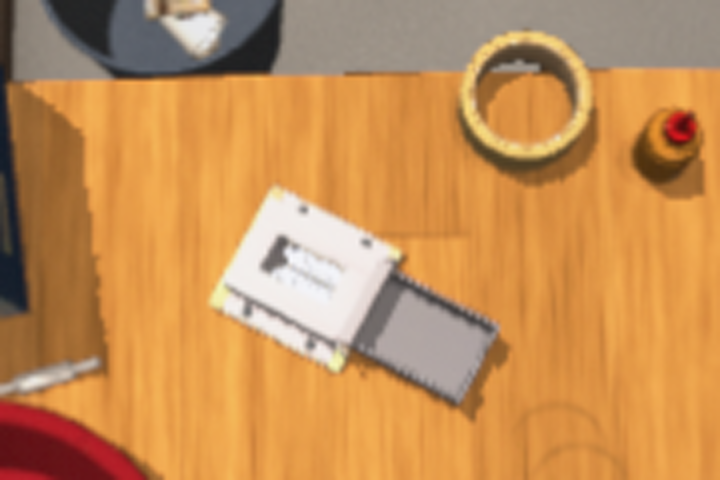

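View pics/scene0z.png

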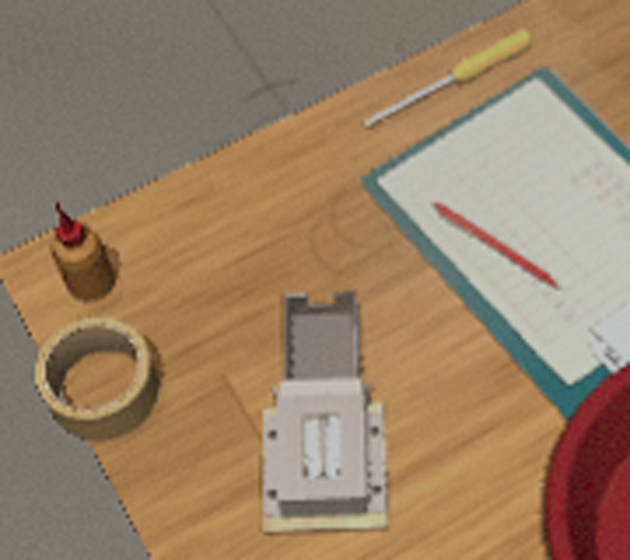

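The top crop shows board corners near (275,187), (213,303), (335,370) and (400,255), and tray end corners at (498,325) and (460,403). The scene crop shows board corners (263,405), (386,403) and the rear edge near y≈518–530, with two tags visible in the slot. I'll fit the pose from rays onto planes.

```bash
cat >> h.py <<'E'
def procr(P,W):
    "2D rigid fit: W = R P + t"
    p0,w0=P.mean(0),W.mean(0); a,b=P-p0,W-w0
    th=np.arctan2((a[:,0]*b[:,1]-a[:,1]*b[:,0]).sum(),(a*b).sum())
    R=np.array([[np.cos(th),-np.sin(th)],[np.sin(th),np.cos(th)]])
    return th,w0-R@p0,np.linalg.norm((P@R.T+w0-R@p0)-W,axis=1)
E
python3 - <<'E'
from h import *
def un(c,s,o): return (np.array(c,float)+.5)/s-.5+np.array(o)
B=np.array([(100,-51),(100,51),(-10,51),(-10,-51)])/1e3; T=np.array([(-92,-31),(-92,31)])/1e3
bt=onplane("top",un([(275,187),(213,303),(335,370),(402,255)],4,(170,100)),.012)[:,:2]
tt=onplane("top",un([(498,325),(460,403)],4,(170,100)),.048)[:,:2]
bs=onplane("scene",un([(263,518),(386,515),(386,403),(263,405)],3.5,(140,100)),.012)[:,:2]
ts=onplane("scene",un([(283,294),(356,292)],3.5,(140,100)),.048)[:,:2]
for n,P,W in(("top",np.r_[B,T],np.r_[bt,tt]),("topB",B,bt),("scene",np.r_[B,T],np.r_[bs,ts]),("sceneB",B,bs),("all",np.r_[B,T,B,T],np.r_[bt,tt,bs,ts])):
    th,t,e=procr(P,W); print(n,np.degrees(th).round(2),t.round(4),(e*1e3).round(1))
# depth check: roof pts and tray rim from both clouds
for n in("top","scene"):
    X=cloud(n,np.load(n+"0.npz")["d"]).reshape(-1,3)
    m=(abs(X[:,0]-.57)<.1)&(abs(X[:,1]-.02)<.15)&(X[:,2]>.043)&(X[:,2]<.07)
    print(n,m.sum(),cv2.minAreaRect(X[m][:,:2].astype(np.float32)*1000),np.median(X[m],0))
E
```

```text
top 60.67 [0.5494 0.0032] [2.1 3.2 5.6 3.6 1.5 4. ]
topB 60.31 [0.5497 0.0046] [2.7 4.3 4.2 2.6]
scene 60.7 [0.5481 0.0014] [5.7 4.6 6.4 4.2 1.  0.8]
sceneB 60.1 [0.5473 0.002 ] [5.3 5.2 5.6 4.8]
all 60.69 [0.5487 0.0023] [1.9 2.8 6.7 4.4 0.5 2.9 6.8 5.6 5.4 3.1 1.7 1.3]
top 827 ((600.5394287109375, -20.031829833984375), (192.7140655517578, 192.11766052246094), 67.85691833496094) [0.56544611 0.02457039 0.05224893]
scene 796 ((603.7664184570312, -22.065826416015625), (192.09768676757812, 193.4495391845703), 65.4095230102539) [0.5691444  0.02820634 0.05257909]
```

Run:
```python
from h import *
th=np.radians(60.7); t=np.array([.5487,.0023]); R=np.array([[np.cos(th),-np.sin(th)],[np.sin(th),np.cos(th)]])
for n in("top","scene"):
    f=np.load(n+"0.npz"); X=cloud(n,f["d"]).reshape(-1,3); D=np.c_[(X[:,:2]-t)@R,X[:,2]]*1e3
    print(n)
    for nm,x0,x1,zl,zh in(("tray",-84,-14,40,60),("hood",6,86,45,60)):
        m=(D[:,0]>x0)&(D[:,0]<x1)&(abs(D[:,1])<60)&(D[:,2]>zl)&(D[:,2]<zh); d=D[m]
        xs=np.arange(x0,x1-4,5); ok=[(x+2.5,d[b,1].min(),d[b,1].max()) for x in xs if (b:=(d[:,0]>=x)&(d[:,0]<x+5)).sum()>1]
        a=np.array(ok); c=(a[:,1]+a[:,2])/2; k=np.polyfit(a[:,0],c,1)
        print(nm,len(d),"width",np.median(a[:,2]-a[:,1]).round(1),"slope deg",np.degrees(k[0]).round(2),"centre y at 0",k[1].round(2),"mean",c.mean().round(2),a[:,1].round(),a[:,2].round(),"z",np.median(d[:,2]))
    m=(abs(D[:,1])<27)&(D[:,2]>45)&(D[:,2]<62)
    d=D[m]
    print("hood x",[(d[b,0].min().round(1),d[b,0].max().round(1)) for y in range(-25,25,6) if (b:=(abs(d[:,1]-y)<3)&(d[:,0]>-30)).any()])
    m=(abs(D[:,1])<40)&(D[:,2]>20)&(D[:,2]<62); d=D[m]
    print("tray end",[d[b,0].min().round(1) for y in range(-28,32,6) if (b:=(abs(d[:,1]-y)<3)&(d[:,0]>-130)).any()])
    m=(D[:,2]>7)&(D[:,2]<18)&(abs(D[:,1])<75)&(D[:,0]<130)&(D[:,0]>-30); d=D[m]
    print("board y",[(x,d[b,1].min().round(1),d[b,1].max().round(1)) for x in range(0,95,10) if (b:=(abs(d[:,0]-x)<5)).any()])
    print("board xmax",[(d[b,0].min().round(1),d[b,0].max().round(1)) for y in range(-48,50,8) if (b:=(abs(d[:,1]-y)<4)).any()])
```

```text
top
tray 63 width 59.7 slope deg 3.61 centre y at 0 1.21 mean -1.88 [-31. -29. -30. -30. -30. -30. -28. -30. -29. -29. -31. -30. -29. -31.] [ 29.  29.  28.  28.  29. -28.  30.  31.  31.  31.  32.  31.  31.  30.] z 46.94482001578286
hood 495 width 68.7 slope deg 0.3 centre y at 0 0.63 mean 0.88 [-34. -34. -32. -34. -33. -33. -34. -34. -34. -32. -34. -34. -33. -33.
 -33. -33.] [36. 34. 35. 35. 35. 36. 35. 36. 36. 35. 35. 35. 34. 35. 36. 36.] z 52.710286067577876
hood x [(np.float64(-8.2), np.float64(540.6)), (np.float64(-7.1), np.float64(537.7)), (np.float64(-7.3), np.float64(533.2)), (np.float64(-7.6), np.float64(531.9)), (np.float64(-7.8), np.float64(526.5)), (np.float64(-7.9), np.float64(523.7)), (np.float64(-8.2), np.float64(298.9)), (np.float64(-8.2), np.float64(291.5)), (np.float64(-7.3), np.float64(289.1))]
tray end [np.float64(-95.0), np.float64(-93.8), np.float64(-94.0), np.float64(-94.2), np.float64(-94.4), np.float64(-94.6), np.float64(-93.5), np.float64(-93.6), np.float64(-93.7), np.float64(-92.9)]
board y [(0, np.float64(-49.6), np.float64(50.9)), (10, np.float64(-49.2), n
[... 2158 characters left out ...]
)), (60, np.float64(-49.5), np.float64(48.3)), (70, np.float64(-49.0), np.float64(48.1)), (80, np.float64(-48.8), np.float64(47.9)), (90, np.float64(-49.2), np.float64(50.4))]
board xmax [(np.float64(-4.3), np.float64(104.7)), (np.float64(-3.2), np.float64(105.1)), (np.float64(93.3), np.float64(105.8)), (np.float64(-28.6), np.float64(104.1)), (np.float64(-29.1), np.float64(105.3)), (np.float64(-29.4), np.float64(103.6)), (np.float64(-29.8), np.float64(104.1)), (np.float64(-28.9), np.float64(104.2)), (np.float64(-29.2), np.float64(104.9)), (np.float64(93.3), np.float64(104.9)), (np.float64(-0.2), np.float64(103.2)), (np.float64(-5.5), np.float64(104.1)), (np.float64(-4.2), np.float64(103.9))]
```

Pose: mouth at about (0.550, 0.0047), heading 60.85°. The two views agree to ±1 mm in y, and the roof and rim heights (52.8 and 47.5 mm) match the given sizes. Next I'll grasp the empty half.

```bash
cat >> h.py <<'E'
T0=np.array([.5500,.0047]); TH=60.85
def d2w(x,y=0): # dispenser mm -> world xy
    a=np.radians(TH); return T0+np.array([np.cos(a)*x-np.sin(a)*y,np.sin(a)*x+np.cos(a)*y])/1e3
def w2d(p):
    a=np.radians(TH); q=(np.asarray(p)[:2]-T0)*1e3; return np.array([np.cos(a)*q[0]+np.sin(a)*q[1],-np.sin(a)*q[0]+np.cos(a)*q[1]])
def rot(yaw): # tool down, tool x along yaw (deg)
    c,s=np.cos(np.radians(yaw)),np.sin(np.radians(yaw)); return np.array([[c,s,0],[s,-c,0],[0,0,-1.]])
def at(xy,z): return np.r_[xy,z]
def fd(): # force in dispenser axes
    f=np.array(robot.read_force()); a=np.radians(TH); return np.array([np.cos(a)*f[0]+np.sin(a)*f[1],-np.sin(a)*f[0]+np.cos(a)*f[1],f[2]]).round(1)
def st(m=""): print(m,"t",round(robot.read_time_s(),1),"disp",w2d(robot.read_tcp_pos()).round(1),"z",round(robot.read_tcp_pos()[2]*1e3,1),"F",fd(),"w",round(robot.read_gripper_width(),3),"gf",np.round(robot.read_gripper_force(),1),flush=True)
E
python3 - <<'E'
from h import *
print(np.round(robot.read_orientation(),2))
S=d2w(-165,-60); E_=S+0
for y in(TH,TH-180):
  for nm,p,a in(("grasp",d2w(-32),0),("out",d2w(-150),0),("turn",S,90),("turn-",S,-90),("ins",d2w(-30),180)):
    for h in(.006,.15):
      q=robot.solve_ik(at(p,h),rot(y+a)); print(y,nm,h,None if q is None else np.round(q,0))
E
```

```text
[[ 0.95  0.31 -0.  ]
 [ 0.31 -0.95  0.  ]
 [-0.   -0.   -1.  ]]
60.85 grasp 0.006 [  1.  41.  -4. 123.  10.  16. -41.]
60.85 grasp 0.15 [  8.  27. -14. 120.  11.  34. -43.]
60.85 out 0.006 [ 13.  40.  -4. 129.  14.  12. -33.]
60.85 out 0.15 [ 19.  25. -13. 125.  10.  31. -30.]
60.85 turn 0.006 [ 29.  43. -22. 121.  40.  23.  35.]
60.85 turn 0.15 [ 37.  31. -32. 118.  26.  38.  48.]
60.85 turn- 0.006 [  8.  42.   7. 122. -17.  17. -90.]
60.85 turn- 0.15 [  5.  28.  11. 119.  -9.  33. -97.]
60.85 ins 0.006 [ -21.   45.   26.  124.  -54.   23. -159.]
60.85 ins 0.15 [ 40.  41. -62. 119.  48.  51. 101.]
-119.15 grasp 0.006 [ -21.   45.   26.  124.  -54.   23. -159.]
-119.15 grasp 0.15 [ 40.  41. -62. 119.  48.  50. 101.]
-119.15 out 0.006 [  -5.   43.   20.  129.  -54.   17. -146.]
-119.15 out 0.15 [ -16.   29.   35.  127.  -31.   33. -167.]
-119.15 turn 0.006 [  8.  42.   7. 122. -17.  17. -90.]
-119.15 turn 0.15 [  5.  28.  11. 119.  -9.  33. -97.]
-119.15 turn- 0.006 [ 29.  43. -22. 121.  40.  23.  35.]
-119.15 turn- 0.15 [ 37.  31. -32. 118.  26.  38.  48.]
-119.15 ins 0.006 [  0.  41.  -4. 123.  10.  16. -42.]
-119.15 ins 0.15 [  8.  28. -14. 120.  11.  34. -43.]
```

Run:
```python
from h import *
g=d2w(-32); R=rot(TH)
robot.movep(at(g,.13),R); st("above")
robot.line_to(at(g,.006),velocity=.12); st("down")
robot.grab(60); robot.sleep(.3); st("grip")
robot.line_to(at(d2w(-42),.006),velocity=.05); st("pulled 10")
```

```text
above t 2.7 disp [-33.   -0.9] z 130.1 F [-0.6 -0.6  0.4] w 0.999 gf 0.0
down t 3.9 disp [-31.7  -0.4] z 6.6 F [ 0.2 -0.3  1. ] w 0.999 gf 0.0
grip t 4.5 disp [-31.8  -0.5] z 6.9 F [-0.2  0.8  6.3] w 0.719 gf 65.8
pulled 10 t 4.9 disp [-41.4  -1.2] z 6.9 F [ 2.3 -0.3  6.7] w 0.717 gf 66.2
```

Run:
```python
from h import *
R=rot(TH)
robot.line_to(at(d2w(-152),.007),velocity=.1); robot.sleep(.2); st("out")
robot.line_to(at(d2w(-152),.045),velocity=.08); st("up")
p,d=robot.read_camera("scene"); cv2.imwrite("pics/s1.png",cv2.resize(p[60:260,100:360,::-1],None,fx=3,fy=3,interpolation=cv2.INTER_CUBIC))
```

```text
out t 6.3 disp [-152.4    0.3] z 6.9 F [-3.5  0.4  1.8] w 0.72 gf 65.8
up t 7.0 disp [-151.8    0.2] z 45.0 F [-0.5 -0.8 -2.6] w 0.722 gf 65.4
```

View pics/s1.png

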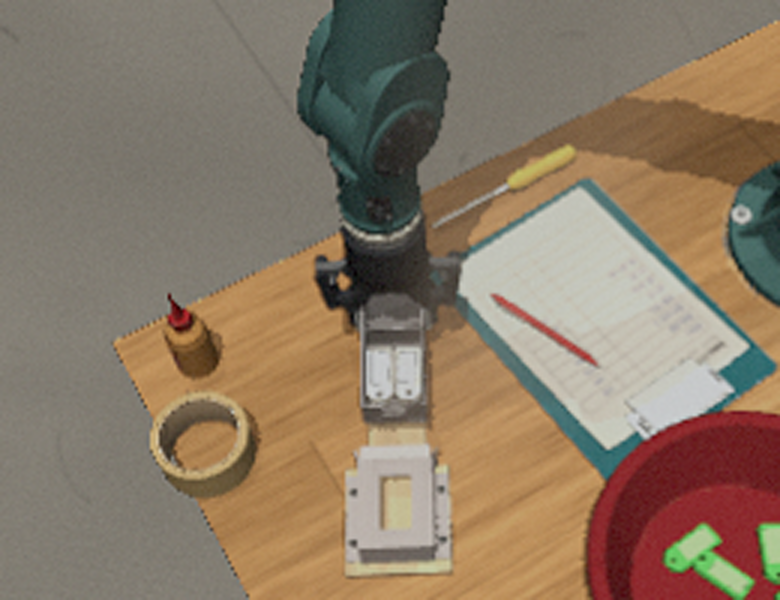

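The scene view shows the tray clear of the hood, level in the gripper at (393,370), with tags lying in the full half and the bystanders unmoved. Next is the quarter turn and set-down.

Run:
```python
from h import *
R=rot(TH+90); p=d2w(-165,-87)
robot.line_to(at(p,.045),rot=R,velocity=.045); st("turned")
robot.line_to(at(p,.001),velocity=.06); robot.sleep(.2); st("low")
z=.001
while z>-.008:
    z-=.001; robot.line_to(at(p,z),velocity=.02); robot.sleep(.1); st(z)
    if fd()[2]>4: break
robot.let_go(); robot.sleep(.2); st("open")
robot.line_to(at(p,.10),velocity=.12)
robot.movep(at(d2w(-60,90),.2),rot(TH+0)); st("away")
for n in("top","scene"):
    c,d=robot.read_camera(n); np.savez(f"{n}2.npz",p=c,d=d)
c=[np.load(n+"2.npz")["p"] for n in("top","scene")]
cv2.imwrite("pics/both2.png",np.vstack([cv2.resize(c[0][120:240,230:390,::-1],(640,480//1))[:300*2:1][90:390],cv2.resize(c[1][80:230,140:340,::-1],(640,480))[60:360]]))
```

```text
turned t 9.1 disp [-165.   -86.9] z 45.0 F [ 0.   0.7 -2.5] w 0.719 gf 65.3
low t 10.2 disp [-164.9  -87.3] z 1.4 F [ 0.5 -0.2 -2.7] w 0.719 gf 65.3
0.0 t 10.6 disp [-165.  -87.] z 0.0 F [ 0.7  0.4 -1.2] w 0.718 gf 65.3
-0.001 t 10.9 disp [-165.  -87.] z -1.0 F [ 0.5  0.7 -2.2] w 0.713 gf 65.3
-0.002 t 11.3 disp [-165.  -87.] z -2.0 F [-0.3  0.  -2.7] w 0.718 gf 65.3
-0.003 t 11.6 disp [-165.  -87.] z -3.0 F [-0.5  0.2 -2. ] w 0.719 gf 65.3
-0.004 t 12.0 disp [-165.  -87.] z -4.0 F [-0.4 -0.5 -2.1] w 0.722 gf 65.3
-0.005 t 12.3 disp [-164.9  -87.1] z -5.0 F [ 0.   0.3 -1.2] w 0.719 gf 65.5
-0.006 t 12.7 disp [-164.9  -87.2] z -5.0 F [-1.5  1.2  6.1] w 0.717 gf 66.2
open t 13.2 disp [-165.   -86.9] z -6.1 F [ 1.2 -0.   0.1] w 0.997 gf 0.0
away t 15.6 disp [-60.2  89.7] z 199.7 F [-0.4  0.1  0.1] w 1.002 gf 0.0
```

View pics/both2.png

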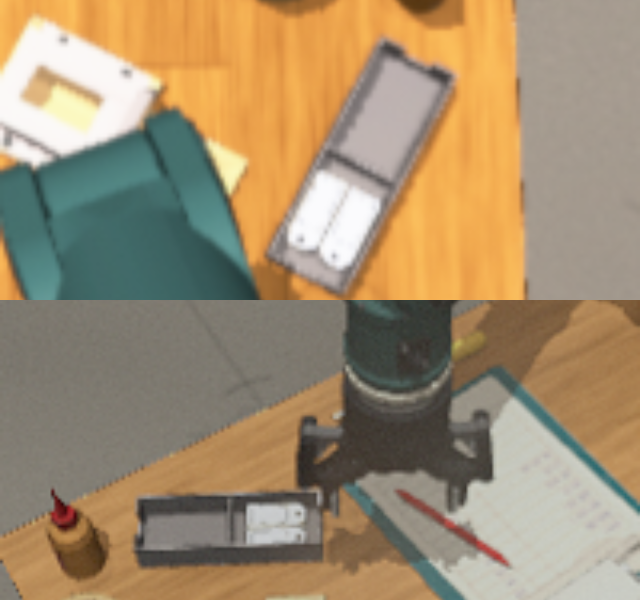

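The tray stands upright on the desk with all four tags in it, full end at upper-image (310,270) and empty end at (415,60). I'll measure its pose.

```bash
cat >> h.py <<'E'
def traypose(tag,c,yaw,zlo=.026,zhi=.045):
    "measure tray rim in frame at guess centre c(world), heading yaw"
    a=np.radians(yaw); R=np.array([[np.cos(a),-np.sin(a)],[np.sin(a),np.cos(a)]])
    for n in("top","scene"):
        X=cloud(n,np.load(n+tag)["d"]).reshape(-1,3); D=np.c_[(X[:,:2]-c)@R,X[:,2]]*1e3
        D=D[(abs(D[:,0])<110)&(abs(D[:,1])<45)&(D[:,2]>zlo*1e3)&(D[:,2]<zhi*1e3)]
        L=np.array([(x,D[b,1].min(),D[b,1].max()) for x in range(-80,81,5) if (b:=abs(D[:,0]-x)<3).sum()>1]); L=L[(L[:,2]-L[:,1])>50]
        E=np.array([(D[b,0].min(),D[b,0].max()) for y in range(-27,28,6) if (b:=abs(D[:,1]-y)<3.5).sum()>1]); E=E[(E[:,1]-E[:,0])>150]
        k=np.polyfit(L[:,0],(L[:,1]+L[:,2])/2,1)
        print(n,"N",len(L),len(E),"width",np.median(L[:,2]-L[:,1]).round(1),"dyaw",np.degrees(k[0]).round(2),"dy",k[1].round(2),"length",np.median(E[:,1]-E[:,0]).round(1),"dx",np.median(E.mean(1)).round(2),"zmax",D[:,2].max().round(1))
E
python3 - <<'E'
from h import *
traypose("2.npz",d2w(-165,-60),TH+90)
E
```

```text
top N 33 6 width 61.1 dyaw -0.55 dy -0.16 length 178.0 dx -3.55 zmax 39.8
scene N 33 7 width 61.8 dyaw 0.3 dy -2.36 length 177.1 dx -4.19 zmax 40.7
```

Run:
```python
from h import *
p=d2w(-165,-30); R=rot(TH-90)
robot.movep(at(p,.12),R); st("above")
robot.line_to(at(p,-.001),velocity=.12); st("down")
robot.grab(60); robot.sleep(.3); st("grip")
robot.line_to(at(p,.045),velocity=.06); st("up")
robot.line_to(at(d2w(-170,0),.045),rot=rot(TH),velocity=.015); robot.sleep(.2); st("turned")
for n in("top","scene"):
    c,d=robot.read_camera(n); np.savez(f"{n}3.npz",p=c,d=d)
c=np.load("scene3.npz")["p"]; cv2.imwrite("pics/s3.png",cv2.resize(c[100:260,150:330,::-1],None,fx=3.5,fy=3.5,interpolation=cv2.INTER_CUBIC))
for n in("top","scene"):
    X=cloud(n,np.load(n+"3.npz")["d"]).reshape(-1,3); D=np.c_[[w2d(q) for q in X],X[:,2]*1e3]
    for nm,x0,x1,zl,zh in(("tray",-125,-50,75,95),("hood",6,86,45,60)):
        d=D[(D[:,0]>x0)&(D[:,0]<x1)&(abs(D[:,1])<48)&(D[:,2]>zl)&(D[:,2]<zh)]
        L=np.array([(x,d[b,1].min(),d[b,1].max()) for x in range(x0,x1,5) if (b:=abs(d[:,0]-x)<3).sum()>1])
        if len(L): L=L[L[:,2]-L[:,1]>50]
        if len(L)>3: print(n,nm,"w",np.median(L[:,2]-L[:,1]).round(1),"slope,y0",np.polyfit(L[:,0],(L[:,1]+L[:,2])/2,1).round(4),"mean",((L[:,1]+L[:,2])/2).mean().round(2))
    d=D[(D[:,0]>-80)&(D[:,0]<-15)&(abs(D[:,1])<28)&(D[:,2]>60)&(D[:,2]<95)]
    if len(d): print(n,"lead end x",d[:,0].max().round(1))
```

```text
above t 16.7 disp [-164.5  -29.6] z 119.9 F [ 0.1 -0.   0.1] w 1.0 gf 0.0
down t 17.8 disp [-164.9  -30.5] z -0.4 F [-0.5  0.4  0.2] w 1.003 gf 0.0
grip t 18.5 disp [-164.9  -30.5] z -0.1 F [-0.2  0.4  5.8] w 0.714 gf 66.0
up t 19.4 disp [-165.   -29.8] z 44.9 F [ 0.5  0.3 -1.9] w 0.718 gf 65.4
turned t 21.8 disp [-1.699e+02 -1.000e-01] z 45.0 F [-0.4  0.4 -1.9] w 0.717 gf 65.3
top tray w 58.7 slope,y0 [0.0237 2.4178] mean 0.28
top hood w 69.1 slope,y0 [0.0076 0.335 ] mean 0.66
top lead end x -47.2
scene tray w 59.6 slope,y0 [0.0232 1.6083] mean -0.48
scene hood w 67.3 slope,y0 [-0.0024 -0.7084] mean -0.81
scene lead end x -44.6
```

View pics/s3.png

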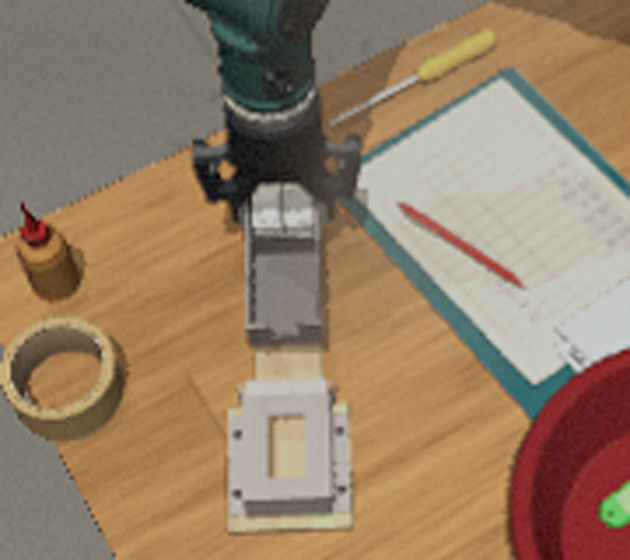

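The scene view shows the reversed tray held in front of the mouth, lead end at (285,335), with tags in the rear half. Both cameras put its yaw about +1.3° off the hood axis, so I'll trim about 0.7° and slide in while watching forces.

Run:
```python
from h import *
R=rot(TH-.7)
robot.line_to(at(d2w(-170,0),.0135),rot=R,velocity=.05); st("low")
for x in (-150,-135,-130,-125,-120,-115,-110,-105,-100):
    robot.line_to(at(d2w(x,0),.0135),velocity=.05); st(x)
    f=fd()
    if abs(f[0])>12 or abs(f[1])>12 or abs(f[2])>15: print("stop"); break
```

```text
low t 22.6 disp [-169.9   -0. ] z 13.4 F [-0.1 -0.1 -1.8] w 0.715 gf 65.3
-150 t 23.2 disp [-1.497e+02  1.000e-01] z 13.6 F [-0.3 -0.  -1.8] w 0.716 gf 65.3
-135 t 23.6 disp [-134.5    0. ] z 13.5 F [ 0.2 -0.5 -2.7] w 0.718 gf 65.3
-130 t 23.9 disp [-1.296e+02 -1.000e-01] z 13.5 F [ 0.7  0.2 -2. ] w 0.717 gf 65.3
-125 t 24.1 disp [-1.244e+02 -1.000e-01] z 13.5 F [ 0.2 -0.7 -2. ] w 0.722 gf 65.3
-120 t 24.4 disp [-1.194e+02 -1.000e-01] z 13.5 F [ 0.7  0.2 -2.9] w 0.715 gf 65.3
-115 t 24.6 disp [-1.144e+02 -1.000e-01] z 13.6 F [ 0.2 -1.  -2.6] w 0.715 gf 65.3
-110 t 24.9 disp [-1.094e+02 -1.000e-01] z 13.5 F [ 0.2 -0.6 -2.3] w 0.716 gf 65.3
-105 t 25.1 disp [-1.044e+02 -1.000e-01] z 13.5 F [-1.2 -1.  -1.9] w 0.713 gf 65.3
-100 t 25.4 disp [-99.4  -0.1] z 13.5 F [ 1.1  0.3 -1.6] w 0.717 gf 65.3
```

Run:
```python
from h import *
z=.013
for x in list(range(-90,-45,8))+list(np.arange(-44,-26,1.)):
    robot.line_to(at(d2w(x,0),z),velocity=.05 if x<-45 else .03); st(x)
    f=fd()
    if f[0]<-10 or abs(f[1])>15 or abs(f[2])>15: print("stop"); break
```

```text
-90 t 25.7 disp [-89.3  -0. ] z 13.0 F [ 0.2 -1.1 -1.9] w 0.719 gf 65.3
-82 t 26.1 disp [-81.3  -0.1] z 13.1 F [-0.   0.2 -3. ] w 0.716 gf 65.3
-74 t 26.4 disp [-73.3  -0.1] z 13.1 F [ 0.1  0.7 -2.1] w 0.716 gf 65.3
-66 t 26.7 disp [-65.3  -0. ] z 13.0 F [-0.3 -0.  -2.5] w 0.721 gf 65.3
-58 t 27.0 disp [-57.3  -0.1] z 13.1 F [-0.5  0.  -1.4] w 0.714 gf 65.3
-50 t 27.3 disp [-49.3  -0. ] z 13.1 F [ 0.2 -0.  -2.4] w 0.718 gf 65.3
-44.0 t 27.6 disp [-43.7  -0. ] z 13.0 F [ 0.1  0.4 -1.3] w 0.72 gf 65.3
-43.0 t 27.9 disp [-43.   0.] z 13.0 F [ 0.6 -0.1 -1.6] w 0.72 gf 65.3
-42.0 t 28.1 disp [-41.9   0. ] z 13.0 F [ 0.3  0.2 -2.3] w 0.717 gf 65.3
-41.0 t 28.4 disp [-40.9  -0. ] z 13.0 F [-0.2 -0.5 -1.9] w 0.721 gf 65.3
-40.0 t 28.6 disp [-39.9  -0. ] z 13.0 F [-0.  -0.2 -2.2] w 0.717 gf 65.3
-39.0 t 28.9 disp [-38.9  -0. ] z 13.0 F [-0.7 -0.2 -1.9] w 0.718 gf 65.3
-38.0 t 29.1 disp [-37.9  -0. ] z 13.0 F [ 0.3  0.2 -2. ] w 0.715 gf 65.3
-37.0 t 29.4 disp [-36.9  -0. ] z 13.0 F [-0.4 -0.  -1.7] w 0.716 gf 65.3
-36.0 t 29.6 disp [-35.9  -0. ] z 13.0 F [-0.   0.4 -1.5] w 0.718 gf 65.3
-35.0 t 29.9 disp [-34.9  -0. ] z 13.0 F [-0.6  0.  -2.2] w 0.717 gf 65.3
-34.0 t 30.1 disp [-34.6   0. ] z 13.0 F [-1.3 -0.  -1. ] w 0.718 gf 65.4
-33.0 t 30.4 disp [-34.6   0.1] z 12.9 F [-4.5 -1.1 -1.1] w 0.715 gf 65.5
-32.0 t 30.6 disp [-34.6   0.2] z 12.9 F [-6.  -0.3  1. ] w 0.717 gf 65.7
-31.0 t 30.9 disp [-34.7   0.3] z 12.9 F [-8.5 -0.7  2.6] w 0.715 gf 65.9
-30.0 t 31.1 disp [-34.7   0.3] z 12.9 F [-10.4  -0.1   3.1] w 0.719 gf 66.0
stop
```

Run:
```python
from h import *
for z in(.0125,.012,.0115,.011,.0105):
    robot.line_to(at(d2w(-33.5,0),z),velocity=.02); st(z)
    if fd()[2]>4: break
robot.let_go(); robot.sleep(.3); st("open")
p=d2w(*w2d(robot.read_tcp_pos()))
robot.line_to(at(d2w(-36,0),.12),velocity=.12)
robot.movep(at(d2w(-190,0),.25),rot(TH)); robot.sleep(.2); st("away")
for n in("top","scene"):
    c,d=robot.read_camera(n); np.savez(f"{n}4.npz",p=c,d=d)
    X=cloud(n,d).reshape(-1,3); D=np.c_[[w2d(q) for q in X],X[:,2]*1e3]
    for nm,x0,x1,zl,zh in(("tray",-80,-20,38,60),("hood",6,86,45,60)):
        d=D[(D[:,0]>x0)&(D[:,0]<x1)&(abs(D[:,1])<48)&(D[:,2]>zl)&(D[:,2]<zh)]
        L=np.array([(x,d[b,1].min(),d[b,1].max()) for x in range(x0,x1,5) if (b:=abs(d[:,0]-x)<3).sum()>1])
        if len(L): L=L[L[:,2]-L[:,1]>50]
        if len(L)>3: print(n,nm,"w",np.median(L[:,2]-L[:,1]).round(1),"slope,y0",np.polyfit(L[:,0],(L[:,1]+L[:,2])/2,1).round(4),"z",np.median(d[:,2]).round(1))
    for nm,zl,zh in(("tray out end",25,52),("tongue-level",7,18)):
        d=D[(D[:,0]>-125)&(D[:,0]<-60)&(abs(D[:,1])<26)&(D[:,2]>zl)&(D[:,2]<zh)]
        if len(d): print(n,nm,[d[b,0].min().round(1) for y in range(-24,25,8) if (b:=abs(d[:,1]-y)<4).any()])
    d=D[(D[:,0]>20)&(D[:,0]<130)&(abs(D[:,1])<26)&(D[:,2]>7)&(D[:,2]<18)]
    print(n,"board rear",d[:,0].max().round(1))
c=np.load("scene4.npz")["p"]; cv2.imwrite("pics/s4.png",cv2.resize(c[100:260,150:330,::-1],None,fx=3.5,fy=3.5,interpolation=cv2.INTER_CUBIC))
```

```text
0.0125 t 31.5 disp [-34.6   0.1] z 12.4 F [-4.6 -0.6 -0.3] w 0.713 gf 65.4
0.012 t 31.7 disp [-34.6   0. ] z 12.0 F [-5.8 -0.2  0.4] w 0.717 gf 65.7
0.0115 t 32.0 disp [-34.6   0.1] z 12.0 F [-6.4 -0.2  5.2] w 0.717 gf 66.2
open t 32.6 disp [-33.4   0.1] z 11.5 F [-0.5  0.4 -1.4] w 0.997 gf 0.0
away t 34.7 disp [-188.5    0.5] z 249.0 F [ 0.6 -0.   0. ] w 1.001 gf 0.0
top tray w 59.7 slope,y0 [0.0325 2.5909] z 47.0
top hood w 68.9 slope,y0 [7.00e-04 7.64e-01] z 52.5
top tray out end [np.float64(-91.5), np.float64(-91.8), np.float64(-92.0), np.float64(-92.1), np.float64(-91.1), np.float64(-90.0), np.float64(-90.1)]
top tongue-level [np.float64(-89.1), np.float64(-89.2), np.float64(-88.2), np.float64(-88.4), np.float64(-88.6), np.float64(-86.2), np.float64(-86.4)]
top board rear 99.9
scene tray w 58.6 slope,y0 [-0.0114 -1.26  ] z 47.8
scene hood w 67.1 slope,y0 [-0.0013 -0.9349] z 52.8
scene tray out end [np.float64(-89.1), np.float64(-89.9), np.float64(-91.8), np.float64(-90.0), np.float64(-91.5), np.float64(-90.0), np.float64(-90.1)]
scene tongue-level [np.float64(-89.1), np.float64(-87.7), np.float64(-89.5), np.float64(-87.8), np.float64(-89.4), np.float64(-89.8), np.float64(-87.2)]
scene board rear 102.2
```

View pics/s4.png

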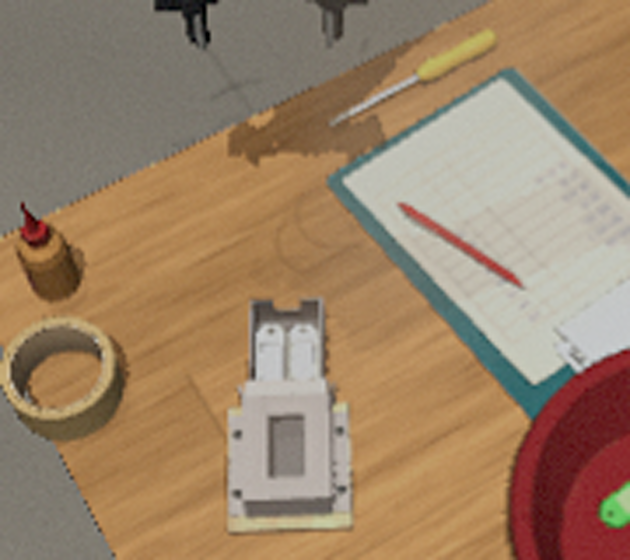

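The scene view shows the tray home, with its outer end flush at (288,300), tags out in front and the empty half visible through the slot. Both views put the outer end about 192 mm from the board's rear edge, as it should be, and the stop was felt at a steady position. Handing in.

```bash
python3 -c "
from bench import robot
print(robot.sign_off())"
```

```text
the job is handed in; nothing more can be done
None
```

The tray was drawn out, turned end for end and pushed home against the back plate, with the full compartment in front and the tags lying in it. The bystanders look unmoved in the last picture, and I handed the job in after about 35 s of the 67 s allowed; the hand-in returned no verdict.

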